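# Weigh a reagent jar on the beam balance

### The arm

A 7-joint arm with a two-finger parallel gripper is mounted at the origin on the work surface. World frame = base frame: x ahead of the robot, y to its left, z up, the work surface at z = 0. Lengths are in m, angles in rad, forces in N, time in s.
With the tool pointing down it reaches from about 0.425 to 0.875 m from the base axis. Payload 4.7 kg.
Tool frame: the origin (TCP) lies at the very end of the fingers, on their centre line; the grasp point (between the pads) lies 19 mm behind it; z points along the fingers, y is the line along which they close (so a half turn about z gives the same grasp; the last joint's range is limited). The gripper opens to 87 mm and grips with 3 to 60 N. Pads are 19 mm wide; open, the fingers measure 117 mm over their backs; the gripper's body (75 mm by 190 mm) begins 51 mm behind the grasp point.
Start: joints at [-1.223, 0.321, -0.07, 1.45, 0.023, 1.371, -0.057], TCP at [0.213, 0.614, 0.223] pointing down, gripper open.
Joint ranges: [-2.86, 2.86], [-0.3, 2.09], [-1.38, 1.24], [0.06, 2.45], [-1.56, 4.7], [0.09, 2.05], [-2.69, 2.69]. Speed limits (rad/s): [2.57, 2.57, 3.14, 3.14, 3.14, 3.14, 3.14].

### API

Orientations are given as a rotation vector (axis times angle).
In Python, from bench import get_state, get_image, get_calibration, close_job gives the robot as it stands.
- The arm moves only by the shell command python3 -m crank 'ROWS' [FORCE]. ROWS is JSON, a list of rows, each a list of 5 numbers: the opening, from 0 (shut) to 1 (fully open), then the shift along the world's x, y, z in units of 0.2 m (1.0 is 0.2 m), then the turn about the world's z in units of 2 pi rad (1.0 is 2 pi rad). A call has 1 to 5 rows; each row is the pose to reach, as a shift and turn from the pose commanded when the call began, turning the shorter way round; what a row does not reach only later rows make up. A row lasts 1/8 s, in which the tool goes at most 62.5 mm and 10.7 degrees, less where a joint would pass 70% of its speed; a pose out of reach is approached as far as the arm can. A call with a number of a shift or a turn outside -1 to 1 is refused whole. A call with a gripper value outside its range is refused whole. The fingers move at their own pace and stop on an object; FORCE is the grip in N (left out, the last holds). Time passes only in rows, so rows that repeat a pose let the fingers close. It gives the time, the measured TCP pose, the force, the opening and the grip force at its end, in the units of the state.
- get_state(): the state, without advancing time (a new reading comes with each control period).
- get_image(name): name is "side" or "top"; returns the picture (384x512x3 uint8, red, green, blue); there is no depth.
- get_calibration(name): a dict with "fovy" (degrees; the focal length in pixels is half the picture's height over the tangent of half this angle, whatever the lens; pixels are square), "cx", "cy" (the principal point, pixels), "R" (3x3) and "t" (3): a world point X has camera coordinates R X + t. Camera axes: x right, y down, z forward; pixel columns grow to the right and rows downward; lengths in m; the calibration is good to about 2 mm. A picture is of the moment at which its call begins. get_calibration takes no time and is no camera call.
- close_job(): hands the job in; it is judged then, once.
The state is a dict: "time": time; "joint_positions": joint angles; "qd": joint speeds; "joint_torque": joint torques, N m; "position": TCP position; "tool_rot": TCP orientation; "ft_force": force on the tool from outside, world axes, zero at the start; "torque": the same for the moment, N m; "grip_width": opening from 0.0 (shut) to 1.0 (fully open); "grip_force": force on a finger pad.
Only numpy, scipy, OpenCV 4.12 (cv2) and the standard library are available. Lean on these libraries where they do the work, as an engineer would, in place of code of your own. Each camera call takes 0.05 s, during which the arm holds its last target. There are 200 camera calls.

### The job

Weigh the squat amber jar: push the balance's two-panel dust cover back by its bar until the panels stand folded flat against each other, then set the jar gently upright on the balance pan without dropping it. Then slide the counterpoise along the beam until the released beam comes to rest level with its tip at the index marks, and leave the other things on the bench where they are.

Things in the scene. Friction and masses are not known exactly. Their poses are not given: they have to be found in the camera images.
- balance: Grey bench balance, fixed to the table. Origin on the table directly under the beam's pivot; its y axis runs along the beam from the pan (at -y) to the index posts (at +y), z is up. The pivot is 75 mm above the table, its two steel cheeks rise to 88 mm. The pan, centred 110 mm to -y of the pivot, stands in a well 152 mm wide in x (walls 4 mm thick, tops 112 mm above the table, on the -x, +x and -y sides; open to the beam at +y).
- beam (a joint): Tilt of the beam about its pivot, rad: 0 = level, positive = pan side down and poise side up, stops at -0.10 and +0.10. A soft spring centres it: near balance the tilt changes by about 0.007 rad per mm of poise travel (poise outward lowers the tilt value), beyond that it rests on a stop. Released, it settles in about 1 s. Anything touching the poise, beam or jar falsifies it.
- pan_top (a point): Centre of the upper face of the round aluminium pan, 112 mm in diameter, flat, 4 mm thick. A linkage keeps the pan level as the beam tilts. Its face is 85 mm above the table when the beam is level, 74 mm when the pan side is fully down, 96 mm fully up. It yields under light load.
- poise (a joint): Travel of the counterpoise along the beam from its inner stop, m, 0 to 0.175, growing away from the pan (balance +y). At 0 it is 55 mm from the pivot. It slides with about 1.5 N of friction and stays where left. The empty balance levels near 0; with the jar on, each 0.1 kg of jar needs about 41 mm of travel (the poise weighs 0.27 kg).
- poise_tab (a point): Middle of the upright steel tab on top of the counterpoise: 14 mm wide along the beam, 16 mm across it, 36 mm tall (18 mm above and below this point); the top of the poise's block (30 mm along, 34 mm across, 32 mm tall) is 18 mm below this point. Moves with poise and beam. With a level beam this point is 109 mm above the table.
- beam_tip (a point): Outer tip of the aluminium beam, 272 mm from the pivot.
- notch (a point): Midpoint between the index marks on the two fixed index posts, 75 mm above the table; the beam tip lies here when the beam is level.
- cover (a joint): Angle of the cover's fixed-edge panel, rad: 0 = both panels lie flat over the pan, 1.56 = both stand upright, flat against each other. The panels (each 78 mm long, 150 mm wide, 3 mm thick) are hinged to each other and to the outer (-y) edge of the well 112 mm above the table; the ridge between them rises as the free edge moves level towards -y. Stiff hinges: it stays where left and needs only a few newtons of push.
- cover_edge (a point): Centre of the round steel bar, 12 mm in diameter and 120 mm long along the balance's x, on the free edge of the cover (the +y end). About 112 to 118 mm above the table, it travels level towards balance -y, to about 6 to 12 mm from the hinge line (which is 188 mm to -y of the pivot) when folded. Its side towards +y is free to push on.
- jar_mid (a point): The jar to weigh: squat amber glass screw jar with black cap, 56 mm in diameter, 80 mm tall; this point is at its centre, 40 mm above its foot. z is its upright axis. Its mass differs each time, 0.19 to 0.38 kg. It stands in a row with a taller bottle and a smaller vial, in any order.
- bottle: Bystander: slim amber bottle, 48 mm in diameter, 115 mm tall, loose. Origin under its foot.
- vial: Bystander: small amber vial, 38 mm in diameter, 50 mm tall, loose. Origin under its foot.
- beaker: Bystander: open glass beaker, 70 mm in diameter, 90 mm tall, loose. Origin under its foot.
- mortar: Bystander: white ceramic mortar bowl, 110 mm in diameter, 60 mm tall, loose. Origin under its foot.
- spatula: Bystander: 180 mm spatula lying on the table, loose.
Things that resemble listed ones, but are neither listed nor needed, are in the scene too. What is shaped like the part that bears jar_mid but yellow is not meant.

How it is judged:
By the outcome, as a careful person would: the job done as asked, in the order asked, and still so for the second after the job is handed in, with the robot touching nothing.
It also fails if it takes over 72 s, if anything falls off the work surface, if the arm or the gripper's body presses on something with over 40 N, if the wrist force passes 120 N, or if a joint passes its speed limit or range.

## Working session

There is one attempt and no reset: what is moved stays moved. The work goes in short steps, Python scripts to look and compute and a shell command to move; the robot and the scene stay as the last step left them, time stands still between calls to the robot, and variables do not carry over. Pictures are saved under pics/ and viewed, at most 10 in all, crops included, and the job is handed in when it is done.

```bash
mkdir -p pics; ls; python3 - <<'E'
from bench import *
import cv2,numpy as np
for n in("side","top"):
    im=get_image(n);cv2.imwrite(f"pics/{n}0.png",im[:,:,::-1]);c=get_calibration(n);print(n,c)
print(get_state())
E
```

```text
pics
side {'fovy': 57.98395646613422, 'cx': 254.0474088651275, 'cy': 192.96504250448118, 'R': array([[-0.99357769, -0.11233314,  0.01358803],
       [-0.09577157,  0.77092398, -0.62968566],
       [ 0.06025923, -0.62694297, -0.77673119]]), 't': array([0.51208947, 0.12097004, 1.08897198])}
top {'fovy': 48.97234802392387, 'cx': 256.15149137895963, 'cy': 187.37346935653423, 'R': array([[-0.00612747, -0.99990867,  0.01204558],
       [-0.9833951 ,  0.00384056, -0.18143684],
       [ 0.18137401, -0.01295732, -0.98332882]]), 't': array([-0.0103548 ,  0.49790035,  1.4239467 ])}
{'time': 0.1, 'joint_positions': array([-1.22293928,  0.32172399, -0.07008413,  1.45152841,  0.02262014,
        1.37077467, -0.05689136]), 'qd': array([-0.00111302, -0.00152931, -0.00091223, -0.00155451,  0.0024056 ,
        0.00052193, -0.00021272]), 'joint_torque': array([ 1.78418236e-04, -4.92569733e+01, -4.05213945e-01, -3.13400102e+01,
       -6.39598933e-02,  3.94418312e-02,  5.55883821e-05]), 'position': array([0.21283371, 0.61366553, 0.22159938]), 'tool_rot': array([-5.21745992e-01, -3.09779761e+00,  2.57535731e-03]), 'ft_force': array([-0.40070769, -0.18211714, -0.83179424]), 'torque': array([-0.03478181, -0.04177242, -0.04882428]), 'grip_force': 0.0, 'grip_width': 1.0007493468796458}
```

View pics/top0.png

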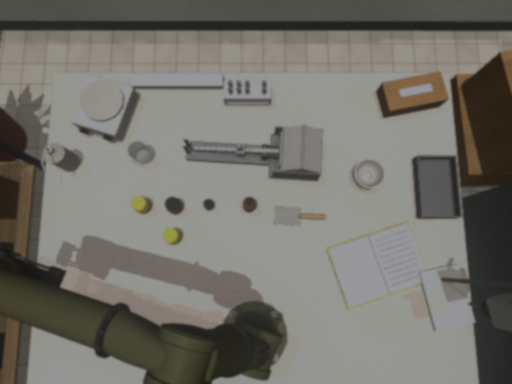

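View pics/side0.png

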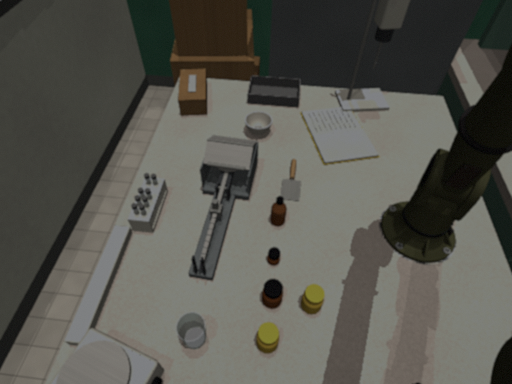

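The top view shows the balance with its cover at (298,152), the index posts at (187,150), and the row bottle (249,204), vial (209,204), jar (174,205). Candidates for the jar:
- Dark-capped squat jar: top (174,205), side (273,293).
- Yellow lookalikes: top (141,204) and (172,236), side (268,336) and (314,298).
- Vial: top (209,204).
- Bottle: top (249,204).

I choose the one at (174,205) and will check it in a crop.

```bash
cat > h.py <<'E'
from bench import *
import cv2,numpy as np
C={n:get_calibration(n) for n in("side","top")}
def ray(n,u,v):
    c=C[n];f=192/np.tan(np.radians(c["fovy"]/2))
    d=c["R"].T@np.array([(u-c["cx"])/f,(v-c["cy"])/f,1]);return -c["R"].T@c["t"],d/np.linalg.norm(d)
def plane(n,u,v,z):
    o,d=ray(n,u,v);return o+d*(z-o[2])/d[2]
def proj(n,X):
    c=C[n];f=192/np.tan(np.radians(c["fovy"]/2));p=c["R"]@np.asarray(X,float)+c["t"];return p[:2]/p[2]*f+[c["cx"],c["cy"]]
def two(a,b):
    (o1,d1),(o2,d2)=ray("top",*a),ray("side",*b)
    s=np.linalg.lstsq(np.c_[d1,-d2],o2-o1,rcond=None)[0];p,q=o1+s[0]*d1,o2+s[1]*d2
    return (p+q)/2,np.linalg.norm(p-q)
E
python3 - <<'E'
from h import *
t=cv2.imread("pics/top0.png")[115:245,125:335];s=cv2.imread("pics/side0.png")[130:350,180:330]
a=cv2.resize(t,None,fx=2.25,fy=2.25,interpolation=3);b=cv2.resize(s,None,fx=2.1,fy=2.1,interpolation=3)
H=max(a.shape[0],b.shape[0]);o=np.zeros((H,a.shape[1]+b.shape[1],3),np.uint8);o[:a.shape[0],:a.shape[1]]=a;o[:b.shape[0],a.shape[1]:]=b
cv2.imwrite("pics/crop1.png",o);print(o.shape)
cv2.imwrite("pics/topbig.png",cv2.resize(cv2.imread("pics/top0.png")[120:190,175:335],None,fx=5,fy=5,interpolation=3))
E
```

```text
(462, 787, 3)
```

View pics/crop1.png

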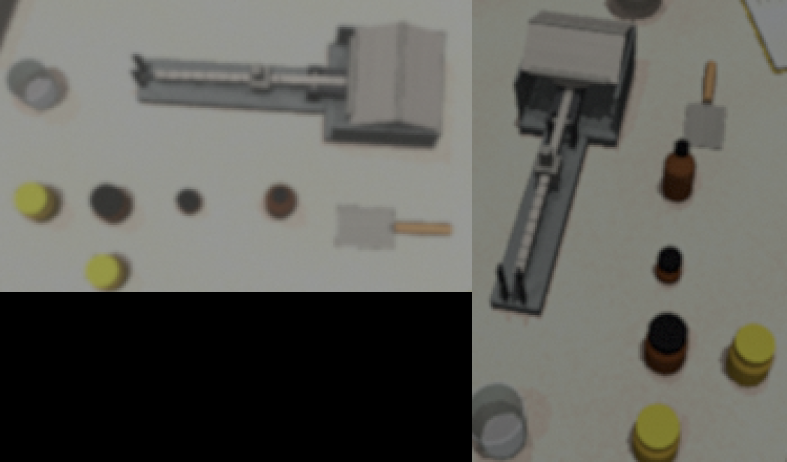

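View pics/topbig.png

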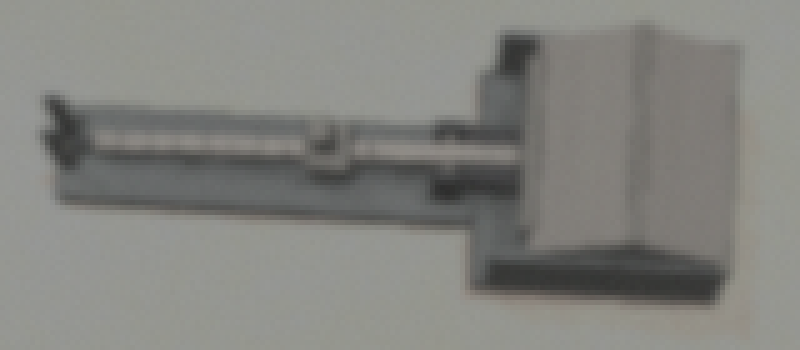

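The crop confirms it: a squat amber jar with a black cap at top (174,205), with amber glass visible in the side view. The cover is part-raised, with its bar edge at column ~280 and its hinge at ~322. The cheeks are near (264,146) and (264,158), and the poise is near (240.6,149).

```bash
python3 - <<'E'
from h import *
np.set_printoptions(precision=4,suppress=True)
b=lambda x,y:(x/5+175,y/5+120)
P=lambda x,y,z:plane("top",*b(x,y),z)
pv=(P(447,130,.088)+P(447,188,.088))/2
print("pivot",pv)
print("beam pts",P(100,143,.08),P(515,153,.08))
print("baseplate upper edge",P(85,105,.01),P(430,122,.01), "lower",P(58,200,.01),P(470,225,.01))
print("cover + edge",P(530,40,.115),P(530,240,.115),"hinge edge",P(738,45,.112),P(730,270,.112))
print("wall low edge",P(490,265,.112),P(720,275,.112))
print("tab", P(325,135,.127),P(325,150,.09))
# jar: dark mask in top & side
for n,bx in(("top",(160,192,190,218)),("side",(255,277,292,310))):
    im=cv2.imread(f"pics/{n}0.png");x0,y0,x1,y1=bx;g=im[y0:y1,x0:x1].astype(int).max(2)
    m=(g<(95 if n=="top" else 80)).astype(np.uint8);k=cv2.connectedComponentsWithStats(m);i=1+k[2][1:,4].argmax();print(n,k[2][i],k[3][i]+[x0,y0])
    cap=(im[y0:y1,x0:x1].astype(int).max(2)<45).astype(np.uint8);k=cv2.connectedComponentsWithStats(cap);i=1+k[2][1:,4].argmax();c=k[3][i]+[x0,y0];print(" cap",k[2][i],c,plane(n,*c,.08))
E
```

```text
pivot [ 0.6143 -0.0414  0.088 ]
beam pts [0.6286 0.1981 0.08  ] [ 0.6206 -0.0888  0.08  ]
baseplate upper edge [0.6769 0.2191 0.01  ] [ 0.6634 -0.032   0.01  ] lower [0.6058 0.237  0.01  ] [ 0.5863 -0.0602  0.01  ]
cover + edge [ 0.6906 -0.0979  0.115 ] [ 0.5507 -0.0956  0.115 ] hinge edge [ 0.6877 -0.2405  0.112 ] [ 0.5303 -0.2296  0.112 ]
wall low edge [ 0.5343 -0.0687  0.112 ] [ 0.5269 -0.2228  0.112 ]
tab [0.6205 0.0414 0.127 ] [0.6204 0.0424 0.09  ]
top [  5   5  19  17 239] [173.9791 204.9163]Traceback (most recent call last):
  File "<stdin>", line 16, in <module>
ValueError: attempt to get argmax of an empty sequence
```

```bash
python3 - <<'E'
from h import *
np.set_printoptions(precision=4,suppress=True)
s=cv2.imread("pics/side0.png");cv2.imwrite("pics/sidebig.png",cv2.resize(s[130:280,185:265],None,fx=4,fy=4,interpolation=3))
im=cv2.imread("pics/top0.png").astype(int)[195:217,162:187];print(im.max(2))
im=s.astype(int)[275:310,260:287];print(im.max(2)[::2,::2])
for n,bx,th in(("top",(160,192,190,218),70),("side",(255,277,292,310),40)):
    im=cv2.imread(f"pics/{n}0.png").astype(int);x0,y0,x1,y1=bx
    k=cv2.connectedComponentsWithStats((im[y0:y1,x0:x1].max(2)<th).astype(np.uint8));i=1+k[2][1:,4].argmax();c=k[3][i]+[x0,y0];print(n,k[2][i],c,plane(n,*c,.08))
E
```

```text
[[149 150 149 151 151 150 149 145 141 140 139 142 145 146 148 150 150 151
  150 150 149 150 150 150 152]
 [149 149 151 149 148 147 140 131 123 116 115 120 127 134 141 145 147 147
  148 149 149 150 150 150 149]
 [151 150 150 147 143 134 117 101  87  81  79  85  92 104 117 127 132 136
  139 141 148 148 150 150 149]
 [150 151 147 143 129 109  87  71  62  58  59  60  64  71  84  95 105 115
  123 132 139 147 149 150 150]
 [149 149 145 133 108  82  64  57  53  54  52  54  53  55  58  68  79  93
  105 118 131 139 146 151 150]
 [150 148 139 118  89  64  54  54  53  53  52  54  53  54  54  57  64  75
   91 104 116 128 140 148 150]
 [150 146 132 105  74  57  54  53  53  53  53  54  54  56  51  53  56  65
   77  91 104 117 133 145 149]
 [150 143 126  93  65  55  52  53  52  54  52  54  52  54  53  54  54  58
   67  78  89 109 126 142 149]
 [150 143 122  88  61  54  54  55  51  53  54  54  53  53  52  53  52  56
   62  68  77  99 124 142 150]
 [150 144 123  86  61  54  54  53  54  52  54  54  54  53  54  54  52  57
   62  65  72  92 121 140 148]
 [149 144 125  92  64  54  53  53  53  54  55  54 
[... 1712 characters left out ...]
   8  10  12   5  65 124 126]
 [ 99  50  33   9  16  12  16  10  15  14  10  69 123 125]
 [ 89  48  48  19   8  13  15  11  12  10  36  78 124 128]
 [ 88  39  47  50  32  10   6   5  13  35  52  92 126 126]
 [ 88  40  35  52  58  51  43  45  53  55  48  98 126 126]
 [101  47  29  37  46  54  57  57  54  42  41 107 128 127]
 [126  78  32  34  35  38  38  37  38  32  67 122 128 126]
 [127 114  75  34  33  37  37  38  32  49 106 126 128 129]
 [127 126 117  90  58  43  40  43  62 103 124 128 129 129]
 [128 127 124 120 117 107 101 106 119 122 124 126 126 128]]
top [  6   6  17  15 181] [173.768  204.7238] [0.4331 0.2656 0.08  ]
side [  9   3  18  19 284] [272.6444 289.0951] [0.4375 0.2789 0.08  ]
```

View pics/sidebig.png

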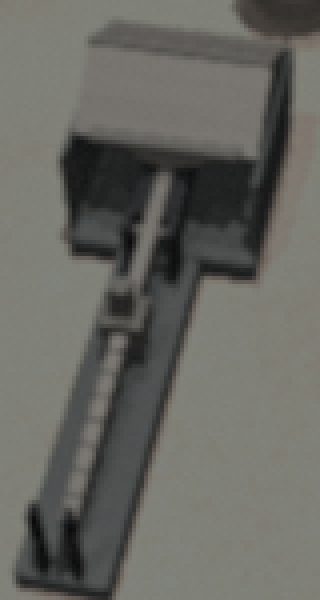

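The side crop shows the +y panel from its ridge at the top to its bar edge, (75,137) to (255,157) in the crop. The poise tab top is near (124,285) and the index posts near (38,540) and (75,545).

```bash
python3 - <<'E'
from h import *
np.set_printoptions(precision=4,suppress=True)
b=lambda x,y:(x/5+175,y/5+120)
s=lambda x,y:(x/4+185,y/4+130)
T=lambda n,p,q:print(n,*two(b(*p),s(*q)))
T("bar+x",(527,40),(75,138));T("bar-x",(527,242),(255,157));T("ridge+x",(645,27),(95,40));T("ridge-x",(632,245),(285,50))
T("tab",(325,133),(124,285));T("tip",(75,142),(72,512));T("cheek -x",(447,188),(175,240));T("cheek +x",(447,130),(130,225))
print("jar",two((172.2,204),(272.8,286)))
for n,q,z in(("base corner",(20,583),0),("base corner2",(110,597),0),("low edge up",(200,275),.0),("bar",(75,138),.113),("bar",(255,157),.113),("post1top",(35,508),.09),("post2 top",(70,515),.09),("well corners",(250,275),0),("wc",(70,250),0)):print(n,plane("side",*s(*q),z))
E
```

```text
bar+x [ 0.6898 -0.0959  0.1141] 0.002038495794956557
bar-x [ 0.5467 -0.0932  0.1149] 0.0051588427749388625
ridge+x [ 0.6859 -0.1719  0.1504] 0.003169796834616414
ridge-x [ 0.5311 -0.1564  0.1724] 0.0054770992669599975
tab [0.6254 0.042  0.1105] 0.0022995348024150205
tip [0.6292 0.2149 0.0826] 0.0012476605189912617
cheek -x [ 0.6011 -0.0422  0.0635] 0.001998400720862678
cheek +x [ 0.6376 -0.0419  0.0776] 0.0006390680641345559
jar (array([0.4367, 0.2707, 0.0796]), np.float64(0.002155966396788438))
base corner [0.6723 0.2316 0.    ]
base corner2 [0.607  0.2346 0.    ]
low edge up [ 0.5863 -0.0589 -0.    ]
bar [ 0.6891 -0.0966  0.113 ]
bar [ 0.5444 -0.094   0.113 ]
post1top [0.6533 0.2186 0.09  ]
post2 top [0.6292 0.221  0.09  ]
well corners [ 0.5447 -0.0641  0.    ]
wc [ 0.6997 -0.072   0.    ]
```

Measured, with the beam currently on its -0.10 stop:
- Pivot about (0.6195, -0.042), with the balance y axis at slope about 0.069 in x.
- Bar at about (0.617, -0.095, 0.114).
- Jar at (0.437, 0.271), cap top at 0.0796 against a nominal 0.08.

Sizes and heights agree. Next I move to the pre-push pose with the fingers shut.

```bash
python3 -m crank '[[0,0.5,-0.85,0,-0.052],[0,0.5,-0.85,0,-0.052],[0,0.5,-0.85,0,-0.052],[0,0.5,-0.85,0,-0.052]]' 10 && python3 -m crank '[[0,0.5,-0.85,0,-0.052],[0,0.5,-0.85,0,-0.052],[0,0.5,-0.85,0,-0.052],[0,0.5,-0.85,0,-0.052]]' && python3 -m crank '[[0,0.5,-0.85,0,-0.052],[0,0.5,-0.85,0,-0.052],[0,0.5,-0.85,0,-0.052],[0,0.5,-0.85,0,-0.052]]' && python3 -m crank '[[0,0.5,-0.8,0,-0.052],[0,0.5,-0.8,0,-0.052],[0,0.5,-0.8,0,-0.052],[0,0.5,-0.8,-0.2,-0.052],[0,0.5,-0.8,-0.3,-0.052]]'; python3 -c "
from bench import *
print(get_state()['tool_rot'])"
```

```text
time: 0.6
position: [0.3166, 0.4395, 0.2226]
tool_rot: [1.03, 2.966, -0.002]
ft_force: [-0.0, -0.3, 0.5]
grip_width: 0.631
grip_force: 0.0
time: 1.1
position: [0.4153, 0.2701, 0.2226]
tool_rot: [1.498, 2.76, -0.001]
ft_force: [-0.3, 1.1, 0.2]
grip_width: 0.177
grip_force: 0.0
time: 1.6
position: [0.5146, 0.1004, 0.2225]
tool_rot: [1.925, 2.48, -0.001]
ft_force: [-0.1, 1.4, 1.1]
grip_width: 0.004
grip_force: 0.0
time: 2.22
position: [0.6121, -0.0537, 0.1597]
tool_rot: [-2.293, -2.142, 0.004]
ft_force: [-0.6, 0.1, 0.6]
grip_width: 0.01
grip_force: 0.0
[-2.29338989 -2.14216515  0.00355226]
```

```bash
python3 -m crank '[[0,0.03,0,-0.13,0],[0,0.03,0,-0.26,0],[0,0.03,-0.1,-0.26,0],[0,0.02,-0.2,-0.26,0]]' && python3 -m crank '[[0,-0.01,-0.09,0,0],[0,-0.015,-0.18,0,0],[0,-0.02,-0.27,0,0],[0,-0.025,-0.36,0,0],[0,-0.025,-0.36,0,0]]'; python3 - <<'E'
from h import *
t=get_image("top")[110:195,170:340,::-1];s=get_image("side")[120:285,180:300,::-1]
a=cv2.resize(t,None,fx=3,fy=3,interpolation=3);b=cv2.resize(s,None,fx=2.2,fy=2.2,interpolation=3)
o=np.zeros((max(a.shape[0],b.shape[0]),a.shape[1]+b.shape[1],3),np.uint8);o[:a.shape[0],:a.shape[1]]=a;o[:b.shape[0],a.shape[1]:]=b;cv2.imwrite("pics/c2.png",o);print(o.shape)
E
```

```text
time: 2.72
position: [0.6174, -0.0958, 0.1114]
tool_rot: [2.296, 2.144, 0.002]
ft_force: [-0.1, 1.9, -1.7]
grip_width: 0.011
grip_force: 0.6
time: 3.35
position: [0.6115, -0.1708, 0.1109]
tool_rot: [2.3, 2.138, -0.001]
ft_force: [-0.7, -0.3, -0.3]
grip_width: 0.0
grip_force: 0.0
(363, 774, 3)
```

View pics/c2.png

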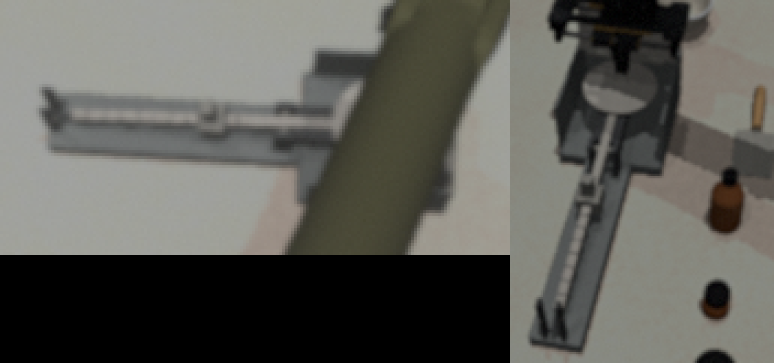

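The fingers are pushing the bar with under 2 N. The pan is now uncovered, at crop (618,85) in the side view. I'll back off slightly, raise to clear the gripper body over the ridge, and finish with the fingertips just above the bar.

```bash
python3 -m crank '[[0,0,0.03,0,0],[0,0,0.03,0.12,0],[0,0,0.0,0.12,0],[0,-0.006,-0.08,0.12,0],[0,-0.01,-0.13,0.12,0]]' && python3 -m crank '[[0,-0.002,-0.03,0,0],[0,-0.004,-0.06,0,0],[0,-0.005,-0.075,0,0],[0,-0.005,-0.085,0,0]]'
```

```text
time: 4.08
position: [0.6092, -0.1955, 0.1338]
tool_rot: [-2.299, -2.141, 0.002]
ft_force: [0.1, 0.8, 1.5]
grip_width: 0.006
grip_force: 0.3
time: 4.58
position: [0.609, -0.2108, 0.1345]
tool_rot: [-2.297, -2.143, -0.0]
ft_force: [-0.1, 1.0, -0.4]
grip_width: 0.002
grip_force: 0.2
```

```bash
for i in 1 2 3; do python3 -m crank '[[0,0,-0.015,0,0],[0,0,-0.015,0,0]]' | grep -E "posi|ft"; done
```

```text
position: [0.6091, -0.2127, 0.1345]
ft_force: [-0.5, 3.1, 1.4]
position: [0.6091, -0.2128, 0.1345]
ft_force: [-2.3, 8.7, 4.3]
position: [0.6091, -0.2129, 0.1345]
ft_force: [-3.4, 13.9, 6.1]
```

```bash
python3 -m crank '[[0,0,0.2,0,0],[0.85,0,0.4,0.3,0],[0.85,-0.1,0.7,0.45,0],[0.85,-0.25,1,0.45,0],[0.85,-0.25,1,0.45,0]]' && python3 -m crank '[[0.85,-0.3,0.75,0,0],[0.85,-0.3,0.75,0,0],[0.85,-0.3,0.75,0,0]]' && python3 -m crank '[[0.85,-0.3,0.74,0,0],[0.85,-0.3,0.74,0,0],[0.85,-0.3,0.74,0,0]]'; python3 - <<'E'
from h import *
print(proj("top",(.4367,.2707,.08)))
t=get_image("top")[100:260,110:340,::-1];s=get_image("side")[110:360,180:330,::-1]
a=cv2.resize(t,None,fx=2,fy=2,interpolation=3);b=cv2.resize(s,None,fx=2.2,fy=2.2,interpolation=3)
o=np.zeros((max(a.shape[0],b.shape[0]),a.shape[1]+b.shape[1],3),np.uint8);o[:a.shape[0],:a.shape[1]]=a;o[:b.shape[0],a.shape[1]:]=b;cv2.imwrite("pics/c3.png",o);print(o.shape)
E
```

```text
time: 5.95
position: [0.5587, -0.0158, 0.2256]
tool_rot: [2.291, 2.149, 0.004]
ft_force: [0.2, 0.1, -0.5]
grip_width: 0.376
grip_force: 0.0
time: 6.32
position: [0.4981, 0.133, 0.2249]
tool_rot: [2.294, 2.146, 0.002]
ft_force: [0.4, -0.4, -0.5]
grip_width: 0.72
grip_force: 0.0
time: 6.7
position: [0.4378, 0.2812, 0.2248]
tool_rot: [2.293, 2.147, 0.003]
ft_force: [0.6, -0.6, -0.3]
grip_width: 0.849
grip_force: 0.0
[172.26768696 203.68383225]
(550, 790, 3)
```

View pics/c3.png

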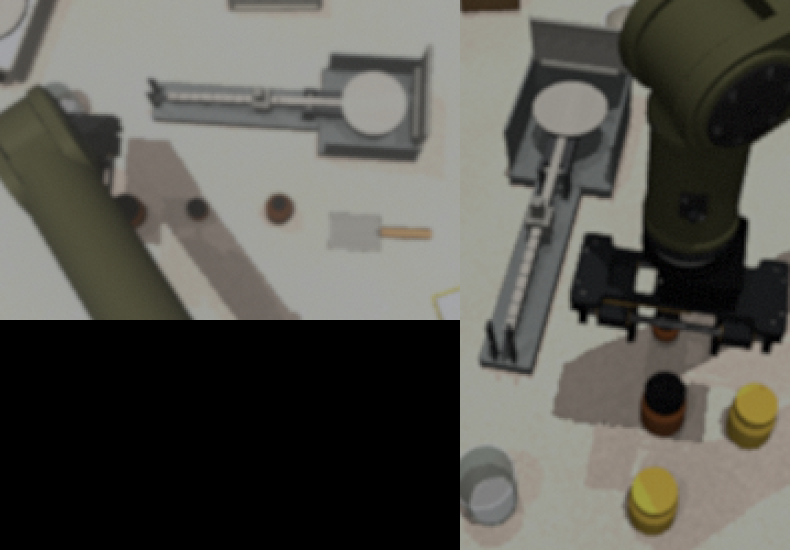

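The picture shows the cover folded flat, a thin line at the right of the top view. The pan is clear at crop (374,103), and the bystanders haven't moved. I descend on the jar, shift 10 mm in -y and grip.

```bash
python3 -m crank '[[0.85,0,-0.05,-0.3,0],[0.85,0,-0.05,-0.6,0],[0.85,0,-0.05,-0.8,0],[0.85,0,-0.05,-0.95,0],[0.85,0,-0.05,-0.95,0]]' 15 && python3 -m crank '[[0.5,0,0,0,0],[0.5,0,0,0,0],[0.5,0,0,0,0]]' 15; python3 - <<'E'
from h import *
print(plane("top",110+374/2,100+103/2,.096),plane("side",230,158.6,.096),two((297,151.5),(230,158.6)))
E
```

```text
time: 7.42
position: [0.4383, 0.2655, 0.0327]
tool_rot: [2.299, 2.14, -0.007]
ft_force: [-0.4, -0.3, 0.4]
grip_width: 0.848
grip_force: 0.0
time: 7.8
position: [0.439, 0.2689, 0.036]
tool_rot: [-2.297, -2.142, -0.002]
ft_force: [-2.9, -0.2, 5.8]
grip_width: 0.639
grip_force: 15.0
[ 0.61283497 -0.15275582  0.096     ] [ 0.61361798 -0.14960152  0.096     ] (array([ 0.61411806, -0.15321743,  0.0921967 ]), np.float64(0.00046997280965989873))
```

Grip width 55.6 mm matches the jar. Lift and carry it.

```bash
python3 -m crank '[[0.5,0,0,0.15,0],[0.5,0,0,0.4,0],[0.5,0,0,0.7,0],[0.5,0,0,0.9,0],[0.5,0,0,0.9,0]]' 20 && python3 -m crank '[[0.5,0.07,-0.15,0,0],[0.5,0.16,-0.38,0,0],[0.5,0.25,-0.61,0,0],[0.5,0.34,-0.84,0,0],[0.5,0.4,-1,0,0]]' && python3 -m crank '[[0.5,0.1,-0.23,0,0],[0.5,0.2,-0.46,0,0],[0.5,0.3,-0.7,0,0],[0.5,0.44,-1,0,0],[0.5,0.44,-1,0,0]]'
```

```text
time: 8.43
position: [0.4412, 0.2692, 0.2185]
tool_rot: [2.297, 2.142, 0.013]
ft_force: [0.7, 0.2, -3.3]
grip_width: 0.638
grip_force: 20.0
time: 9.05
position: [0.5187, 0.0649, 0.2128]
tool_rot: [2.3, 2.139, -0.004]
ft_force: [0.0, 0.4, -3.0]
grip_width: 0.635
grip_force: 20.0
time: 9.68
position: [0.6059, -0.1391, 0.2123]
tool_rot: [2.306, 2.131, -0.01]
ft_force: [-0.8, 0.1, -3.0]
grip_width: 0.638
grip_force: 20.0
```

```bash
python3 -m crank '[[0.5,0.03,-0.06,-0.05,0],[0.5,0.035,-0.06,-0.2,0],[0.5,0.035,-0.06,-0.34,0],[0.5,0.035,-0.06,-0.34,0],[0.5,0.035,-0.06,-0.34,0]]'; for i in 1 2; do python3 -m crank '[[0.5,0,0,-0.015,0],[0.5,0,0,-0.03,0],[0.5,0,0,-0.045,0],[0.5,0,0,-0.06,0]]' |grep -E "pos|ft|time"; done
```

```text
time: 10.3
position: [0.6144, -0.1433, 0.1471]
tool_rot: [2.296, 2.143, 0.001]
ft_force: [0.2, 0.5, -1.3]
grip_width: 0.634
grip_force: 20.0
time: 10.8
position: [0.614, -0.1438, 0.1345]
ft_force: [-0.7, -0.0, -3.2]
time: 11.3
position: [0.614, -0.1441, 0.1225]
ft_force: [0.2, 0.1, -1.6]
```

```bash
for i in 1 2 3 4; do python3 -m crank '[[0.5,0,0,-0.01,0],[0.5,0,0,-0.02,0],[0.5,0,0,-0.02,0]]' |grep -E "pos|ft|time"; done
```

```text
time: 11.68
position: [0.6139, -0.1438, 0.1184]
ft_force: [-1.1, -0.2, -1.6]
time: 12.05
position: [0.614, -0.1437, 0.1144]
ft_force: [-0.7, -0.1, -1.5]
time: 12.42
position: [0.614, -0.1436, 0.1104]
ft_force: [0.1, 0.5, -2.1]
time: 12.8
position: [0.6143, -0.1437, 0.1098]
ft_force: [-6.4, 2.8, 15.9]
```

Bottomed on the pan's lower stop at foot ≈ 0.074. I ease off, open and withdraw.

```bash
python3 -m crank '[[0.5,0,0,0.015,0],[0.5,0,0,0.015,0],[0.5,0,0,0.015,0]]' && python3 -m crank '[[0.7,0,0,0,0],[0.8,0,0,0,0],[0.85,0,0,0,0]]' && python3 -m crank '[[0.85,0,0,0.1,0],[0.85,0,0,0.3,0],[0.85,0,0,0.6,0],[0.85,-0.1,0.3,0.6,0],[0.85,-0.4,0.4,0.6,0]]'; python3 - <<'E'
from h import *
t=get_image("top");s=get_image("side");np.save("t1.npy",t);np.save("s1.npy",s)
t=t[100:260,110:340,::-1];s=s[110:290,180:330,::-1]
a=cv2.resize(t,None,fx=2,fy=2,interpolation=3);b=cv2.resize(s,None,fx=2.2,fy=2.2,interpolation=3)
o=np.zeros((max(a.shape[0],b.shape[0]),a.shape[1]+b.shape[1],3),np.uint8);o[:a.shape[0],:a.shape[1]]=a;o[:b.shape[0],a.shape[1]:]=b;cv2.imwrite("pics/c4.png",o);print(o.shape)
E
```

```text
time: 13.18
position: [0.6145, -0.1439, 0.11]
tool_rot: [2.297, 2.142, 0.001]
ft_force: [-0.7, 1.0, 2.8]
grip_width: 0.634
grip_force: 20.0
time: 13.55
position: [0.6138, -0.144, 0.1092]
tool_rot: [-2.298, -2.142, 0.001]
ft_force: [-0.3, 0.4, -0.5]
grip_width: 0.813
grip_force: 0.0
time: 14.18
position: [0.5368, -0.0602, 0.2315]
tool_rot: [2.291, 2.146, 0.004]
ft_force: [0.1, -0.3, 0.9]
grip_width: 0.844
grip_force: 0.0
(396, 790, 3)
```

View pics/c4.png

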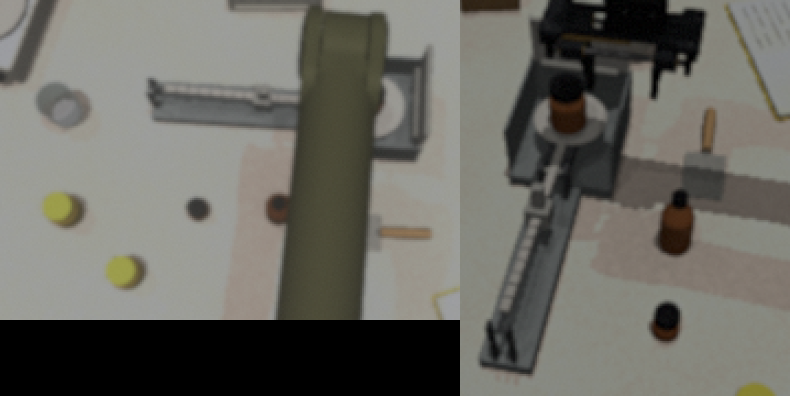

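The jar stands upright on the pan, at side crop (567,103), with its pan side down. The poise tab is at top crop (262,95) and side crop (541,193), so I check it numerically.

```bash
python3 - <<'E'
from h import *
np.set_printoptions(precision=4,suppress=True)
for z in(.117,.135):print(z,plane("top",241,147.5,z),plane("side",216.8,197.7,z))
print(two((241,147.5),(216.8,197.7)))
e=lambda d,h,t:np.array([.6195,-.042,.075])+(d*np.cos(t)-h*np.sin(t))*np.array([.069,.9976,0])+np.array([0,0,d*np.sin(t)+h*np.cos(t)])
for h in(.016,.034,.052):print(h,e(.081,h,.1),proj("top",e(.081,h,.1)),proj("side",e(.081,h,.1)))
t=np.load("t1.npy");s=np.load("s1.npy")
a=cv2.resize(t[135:160,180:270,::-1],None,fx=6,fy=6,interpolation=3);b=cv2.resize(s[175:285,185:235,::-1],None,fx=5,fy=5,interpolation=3)
o=np.zeros((max(a.shape[0],b.shape[0]),a.shape[1]+b.shape[1],3),np.uint8);o[:a.shape[0],:a.shape[1]]=a;o[:b.shape[0],a.shape[1]:]=b;cv2.imwrite("pics/c5.png",o);print(o.shape)
print(get_state()['position'])
E
```

```text
0.117 [0.6216 0.0383 0.117 ] [0.6229 0.034  0.117 ]
0.135 [0.6164 0.0379 0.135 ] [0.6191 0.0478 0.135 ]
(array([0.621 , 0.0381, 0.1221]), np.float64(0.0016698770887299558))
0.016 [0.625  0.0368 0.099 ] [241.5676 147.9839] [216.3702 202.1284]
0.034 [0.6248 0.035  0.1169] [241.9826 146.5666] [216.0889 197.9216]
0.052 [0.6247 0.0332 0.1348] [242.4081 145.1138] [215.8003 193.6072]
(550, 790, 3)
[ 0.5292 -0.0617  0.2294]
```

View pics/c5.png

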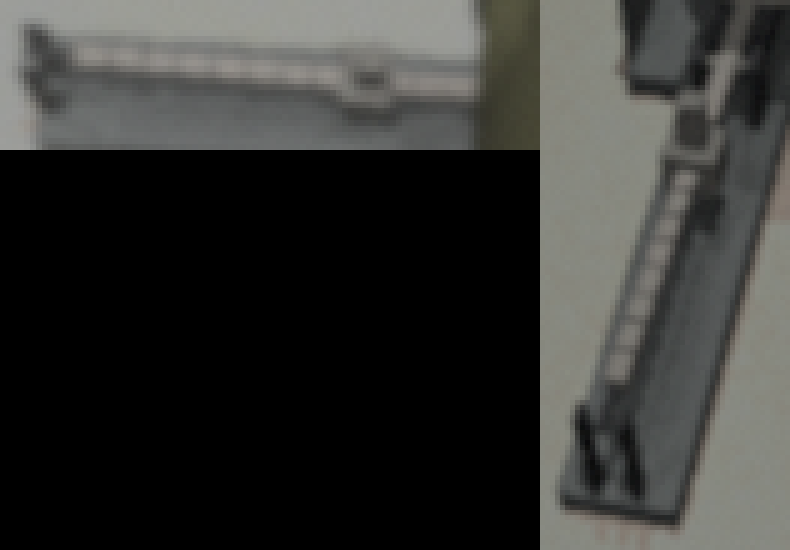

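The tab is at top (241.3,148) and side (215.4,200), giving about (0.622, 0.037, 0.117), which agrees with the geometry. The fingers go down around it, open to 43 mm.

```bash
python3 -m crank '[[0.5,0.2,0.2,0,0],[0.5,0.4,0.4,0,0],[0.5,0.465,0.49,-0.2,0],[0.5,0.465,0.49,-0.35,0],[0.5,0.465,0.49,-0.35,0]]' 5 && python3 -m crank '[[0.5,0,0,-0.1,0],[0.5,0,0,-0.2,0],[0.5,0,0,-0.26,0],[0.5,0,0,-0.26,0]]'
```

```text
time: 14.9
position: [0.627, 0.0333, 0.1581]
tool_rot: [-2.297, -2.141, 0.006]
ft_force: [-0.4, -0.3, -0.3]
grip_width: 0.511
grip_force: 0.0
time: 15.4
position: [0.6273, 0.0337, 0.1063]
tool_rot: [-2.297, -2.141, 0.003]
ft_force: [-0.9, -0.7, 0.4]
grip_width: 0.503
grip_force: 0.0
```

```bash
python3 -m crank '[[0.5,-0.015,0.015,0,0],[0.2,-0.015,0.015,0,0],[0.1,-0.015,0.015,0,0],[0.1,-0.015,0.015,0,0],[0.1,-0.015,0.015,0,0]]' 6; python3 -m crank '[[0.1,0,0,0,0],[0.1,0,0,0,0]]'
```

```text
time: 16.02
position: [0.6261, 0.0367, 0.1079]
tool_rot: [2.297, 2.141, 0.003]
ft_force: [3.4, -0.7, -1.8]
grip_width: 0.183
grip_force: 6.0
time: 16.27
position: [0.626, 0.0366, 0.1079]
tool_rot: [2.297, 2.141, 0.002]
ft_force: [4.6, 0.2, -1.2]
grip_width: 0.185
grip_force: 6.0
```

```bash
python3 -m crank '[[0.1,0.012,0.05,0,0],[0.1,0.016,0.1,0,0],[0.1,0.02,0.15,0,0],[0.1,0.024,0.2,0,0],[0.1,0.028,0.25,-0.01,0]]' 10 && python3 -m crank '[[0.1,0.004,0.05,-0.01,0],[0.1,0.008,0.1,-0.02,0],[0.1,0.012,0.15,-0.03,0],[0.1,0.016,0.2,-0.035,0],[0.1,0.02,0.25,-0.04,0]]' ;  python3 -m crank '[[0.1,0,0,0,0],[0.1,0,0,0,0]]'
```

```text
time: 16.9
position: [0.6297, 0.0878, 0.105]
tool_rot: [-2.296, -2.142, 0.003]
ft_force: [-3.9, -1.7, 0.1]
grip_width: 0.181
grip_force: 10.0
time: 17.52
position: [0.6331, 0.1379, 0.0964]
tool_rot: [-2.295, -2.141, 0.004]
ft_force: [-5.8, -1.5, 0.5]
grip_width: 0.181
grip_force: 10.0
time: 17.77
position: [0.6332, 0.1393, 0.0968]
tool_rot: [-2.293, -2.142, 0.001]
ft_force: [-5.5, 1.4, 0.7]
grip_width: 0.188
grip_force: 10.0
```

```bash
python3 -m crank '[[0.2,0,0,0,0],[0.4,0,0,0,0],[0.5,0,0,0.2,0],[0.5,0,-0.2,0.4,0],[0.5,0,-0.5,0.4,0]]' && python3 -m crank '[[0.5,0,-0.3,0,0],[0.5,0,-0.5,0,0],[0.5,0,-0.5,0,0],[0.5,0,-0.5,0,0],[0.5,0,-0.5,0,0]]'; python3 - <<'E'
from h import *
np.set_printoptions(precision=2,suppress=True,linewidth=200)
t=get_image("top");s=get_image("side");np.save("t2.npy",t);np.save("s2.npy",s)
e=lambda d,h,a:np.array([.6195,-.042,.075])+(d*np.cos(a)-h*np.sin(a))*np.array([.069,.9976,0])+np.array([0,0,d*np.sin(a)+h*np.cos(a)])
for d in(.15,.2,.235,.272):print(d,[(proj(n,e(d,.005,a))) for n in("top","side") for a in(-.1,0,.1)])
T=[cv2.imread("pics/top0.png")[:,:,::-1],t,np.load("t1.npy")];S=[cv2.imread("pics/side0.png")[:,:,::-1],s,np.load("s1.npy")]
for i in range(3):
    print("top col 195,205 rows138-158");
    for c in(195,205,215): print(T[i][138:160,c-2:c+3].mean((1,2)).astype(int))
    g=S[i].astype(float).mean(2)
    print("side rows 236,244,250"); 
    for r in(236,244,250): print(g[r,192:222].astype(int))
E
```

```text
time: 18.4
position: [0.6389, 0.0381, 0.1822]
tool_rot: [2.288, 2.144, 0.015]
ft_force: [0.7, -0.0, -0.4]
grip_width: 0.482
grip_force: 0.0
time: 19.02
position: [0.6354, -0.0611, 0.1775]
tool_rot: [2.294, 2.146, 0.002]
ft_force: [0.4, -0.8, -0.5]
grip_width: 0.498
grip_force: 0.0
0.15 [array([221.57, 149.35]), array([221.2 , 148.17]), array([221.26, 147.  ]), array([211.17, 228.16]), array([210.72, 225.36]), array([210.39, 222.08])]
0.2 [array([207.51, 148.82]), array([206.78, 147.24]), array([206.61, 145.67]), array([206.79, 243.62]), array([206.08, 240.08]), array([205.55, 235.81])]
0.235 [array([197.71, 148.46]), array([196.68, 146.6 ]), array([196.29, 144.72]), array([203.59, 254.96]), array([202.66, 250.95]), array([201.94, 246.03])]
0.272 [array([187.41, 148.07]), array([186.  , 145.91]), array([185.33, 143.72]), array([200.05, 267.45]), array([198.87, 263.01]), array([197.92, 257.44])]
top col 195,205 rows138-158
[148 145 136 119 109 106 107 112 120 124 119 104  87  87  98 104 106 106 104 103 101  92]
[148 147 142 130 114 106 105 109 119 131 133 118  92  79  88  98 103 105 10
[... 1164 characters left out ...]
1  61  58  97]
top col 195,205 rows138-158
[154 152 142 129 130 137 138 123  98  82  86  94  97  99 103 109 109 109 109 108 105  96]
[154 153 149 138 125 127 136 137 122  95  80  83  89  96 100 100 102 105 106 108 108 101]
[153 154 152 143 127 122 130 139 135 117  91  80  85  93  97  97 100 102 104 107 109 106]
side rows 236,244,250
[131 132 131 131 133 133 132 120  99  86  99 115 119 120 108  84  56  47  52  62  73  72  71  75  78  79  82  84  87  86]
[131 130 130 131 124 105  86  89  97 100 101  97  80  55  49  48  55  66  73  72  73  77  79  79  82  85  86  85  76  60]
[132 133 132 115  91  89  93 101 105 101  82  55  50  51  58  67  74  72  75  79  80  79  81  84  85  86  79  61  56  94]
```

The beam sits near its -0.10 stop, with the strip edge 0.1–0.3 px off the -0.10 reference, so the poise is about 12 mm too far out. I write a tilt estimator from the strip edge, referenced to both stops, while going back to regrip.

```bash
cat > tilt.py <<'E'
from h import *
def fall(p):  # subpixel falling edge after the brightest sample
    k=int(p.argmax());j=k+int(p[k:k+6].argmin());m=(p[k]+p[j])/2
    i=next(i for i in range(k,j) if p[i+1]<m);return i+(p[i]-m)/(p[i]-p[i+1])
def edges(t,s):
    t,s=t.astype(float).mean(2),s.astype(float).mean(2)
    a=[143+fall(t[143:154,c]) for c in range(193,206)]
    b=[200+fall(s[r,200:214]) for r in range(245,250)]
    return np.median(a),np.median(b)
ref=[edges(cv2.imread("pics/top0.png"),cv2.imread("pics/side0.png")),edges(np.load("t1.npy"),np.load("s1.npy"))]
def tilt(t,s):
    e=edges(t,s);return [-.1+.2*(e[i]-ref[0][i])/(ref[1][i]-ref[0][i]) for i in(0,1)],e
if __name__=="__main__":
    import sys
    print(ref)
    if sys.argv[1:]: print(tilt(np.load("t2.npy"),np.load("s2.npy")))
    else: print(np.mean([tilt(get_image("top"),get_image("side"))[0] for _ in range(4)],0))
E
python3 tilt.py x; python3 - <<'E'
from bench import *
print(get_state()['position'])
E
```

```text
[(np.float64(149.40131578947367), np.float64(207.03164556962025)), (np.float64(145.73376623376623), np.float64(203.04040404040404))]
([np.float64(-0.0834967967384988), np.float64(-0.10054657789007576)], (np.float64(149.09868421052633), np.float64(207.04255319148936)))
[ 0.63511839 -0.06142235  0.17750591]
```

```bash
python3 -m crank '[[0.5,-0.01,0.3,0,0],[0.5,-0.01,0.6,0,0],[0.5,-0.01,0.9,0,0],[0.5,-0.01,1,-0.2,0],[0.5,-0.01,1,-0.46,0]]' 6 && python3 -m crank '[[0.5,0,0,0,0],[0.5,0,0,0,0],[0.15,0,0,0,0],[0.1,0,0,0,0],[0.1,0,0,0,0]]'
```

```text
time: 19.75
position: [0.6335, 0.1424, 0.0857]
tool_rot: [2.29, 2.15, 0.007]
ft_force: [0.7, -0.8, -0.4]
grip_width: 0.502
grip_force: 0.0
time: 20.38
position: [0.6332, 0.1367, 0.0866]
tool_rot: [2.298, 2.142, 0.002]
ft_force: [0.7, -0.1, 0.2]
grip_width: 0.247
grip_force: 0.0
```

```bash
python3 -m crank '[[0.1,0,0.02,0,0],[0.1,0,0.02,0,0],[0.1,0,0.02,0,0]]' 10 && python3 -m crank '[[0.1,0,-0.02,0.03,0],[0.1,-0.002,-0.04,0.05,0],[0.1,-0.004,-0.06,0.07,0],[0.1,-0.006,-0.085,0.085,0],[0.1,-0.006,-0.085,0.085,0]]'; python3 -m crank '[[0.1,0,0,0,0]]'
```

```text
time: 20.75
position: [0.6332, 0.1409, 0.0858]
tool_rot: [2.297, 2.142, 0.002]
ft_force: [2.4, 0.5, 0.2]
grip_width: 0.184
grip_force: 10.0
time: 21.38
position: [0.6319, 0.1224, 0.1031]
tool_rot: [2.298, 2.14, 0.0]
ft_force: [3.8, -1.6, -0.2]
grip_width: 0.185
grip_force: 10.0
time: 21.5
position: [0.6319, 0.1225, 0.1026]
tool_rot: [2.297, 2.141, -0.001]
ft_force: [4.6, -0.5, -0.8]
grip_width: 0.184
grip_force: 10.0
```

```bash
python3 -m crank '[[0.2,0,0,0,0],[0.4,0,0,0,0],[0.5,0,0,0.2,0],[0.5,0,-0.2,0.4,0],[0.5,0,-0.5,0.4,0]]' >/dev/null && python3 -m crank '[[0.5,0,-0.3,0,0],[0.5,0,-0.5,0,0],[0.5,0,-0.5,0,0],[0.5,0,-0.5,0,0],[0.5,0,-0.5,0,0]]'; python3 tilt.py
```

```text
time: 22.75
position: [0.6315, -0.0735, 0.1822]
tool_rot: [-2.293, -2.145, -0.0]
ft_force: [-0.3, -0.4, -0.5]
grip_width: 0.5
grip_force: 0.0
[(np.float64(149.40131578947367), np.float64(207.03164556962025)), (np.float64(145.73376623376623), np.float64(203.04040404040404))]
[ 0.01056253 -0.00568594]
```

Near level. I check for bias with static edges and a second measure: strip centroid, plate edge and perspective non-linearity.

```bash
python3 - <<'E'
from tilt import *
np.set_printoptions(precision=2,suppress=True,linewidth=200)
t3=np.mean([get_image("top") for _ in range(4)],0);s3=np.mean([get_image("side") for _ in range(4)],0);np.save("t3.npy",t3);np.save("s3.npy",s3)
T=[cv2.imread("pics/top0.png")[:,:,::-1],np.load("t2.npy"),t3,np.load("t1.npy")];S=[cv2.imread("pics/side0.png")[:,:,::-1],np.load("s2.npy"),s3,np.load("s1.npy")]
for t,s in zip(T,S):
    t=t.astype(float).mean(2);s=s.astype(float).mean(2)
    print("top fall",np.array([143+fall(t[143:154,c]) for c in range(191,208)]))
    # parabola peak
    pk=[]
    for c in range(191,208):
        p=t[141:153,c];k=int(p[2:].argmax())+2;k=min(k,10);a,b,d=p[k-1],p[k],p[k+1];pk.append(141+k+.5*(a-d)/(a-2*b+d))
    print("   peak",np.array(pk)); 
    up=[130+fall(t[130:144,c]) for c in range(191,208)];lo=[153+fall(-t[153:166,c]) if 0 else np.interp(125,t[155:163,c],np.arange(155,163)) for c in range(191,208)]
    print("   static",np.median(up),np.median(lo))
    print("side fall",np.array([199+fall(s[r,199:215]) for r in range(240,256)]), "static", np.median([np.interp(-100,-s[r,192:201],np.arange(192,201)) for r in range(240,252)]))
E
```

```text
Traceback (most recent call last):
  File "tilt.py", line 4, in fall
    i=next(i for i in range(k,j) if p[i+1]<m);return i+(p[i]-m)/(p[i]-p[i+1])
StopIteration
```

```bash
sed -i 's/i=next(i for i in range(k,j) if p\[i+1\]<m);return/i=next((i for i in range(k,j) if p[i+1]<m),None)\n    if i is None: return np.nan\n    return/' tilt.py; python3 - <<'E'
from tilt import *
np.set_printoptions(precision=1,suppress=True,linewidth=200)
T=[cv2.imread("pics/top0.png")[:,:,::-1],np.load("t2.npy"),np.load("t3.npy"),np.load("t1.npy")];S=[cv2.imread("pics/side0.png")[:,:,::-1],np.load("s2.npy"),np.load("s3.npy"),np.load("s1.npy")]
for t,s in zip(T,S):
    t=t.astype(float).mean(2);s=s.astype(float).mean(2)
    print("top fall",np.array([143+fall(t[143:154,c]) for c in range(193,208)]))
    print("   static",[round(float(np.nanmedian([np.interp(-130,-t[136:143,c],np.arange(136,143)) for c in range(193,208)])),2), round(float(np.median([np.interp(125,t[157:163,c],np.arange(157,163)) for c in range(193,208)])),2)])
    print("side fall",np.array([199+fall(s[r,199:215]) for r in range(240,256)]), "static", np.median([np.interp(-105,-s[r,192:201],np.arange(192,201)) for r in range(240,252)]))
    # outer end of strip along its own axis in side view
    print("along strip", np.array([s[r,int(round(206-(r-240)*.30))-2:int(round(206-(r-240)*.30))+3].max() for r in range(240,264)]))
t3=np.load("t3.npy").mean(2)
print(t3[138:160,195].astype(int),t3[138:160,205].astype(int))
E
```

```text
top fall [148.  148.7 149.  149.1 149.2 149.3 149.4 149.5 149.5 149.6 149.4 149.4 149.4 149.5 149.6]
   static [140.5, 161.75]
side fall [209.2 208.7 208.3 208.2 208.1 207.7 207.5 207.  206.6 206.4 206.2 206.1 205.8 205.4 205.2 205. ] static 196.3671875
along strip [109.7 106.3 115.7 118.7 119.7 118.  113.3 104.7 110.7 117.7 118.3 117.  113.7 103.  104.3 114.  110.   92.3  87.   86.   81.7  83.   83.7  85. ]
top fall [148.1 148.5 148.6 148.7 148.8 149.  149.1 149.2 149.2 149.2 149.2 149.3 149.3 149.4 149.5]
   static [141.12, 161.41]
side fall [211.9 200.4 207.9 208.  207.8 207.6 207.4 207.  206.6 206.3 206.  205.7 205.4 205.  204.7 204.5] static 196.71464646464648
along strip [ 87.7  69.   87.7 117.7 128.3 125.  111.7 113.  124.  126.  125.7 123.7 114.  113.7 122.7 123.  114.   99.   98.7  90.3  88.   88.7  90.   91. ]
top fall [146.7 146.8 147.  147.1 147.1 147.2 147.3 147.4 147.5 147.6 147.5 147.6 147.6 147.6 147.7]
   static [141.18, 161.42]
side fall [207.3 206.9 206.5 206.1 205.8 205.6 205.3 205.1 204.8 204.4 204.1 203.7 203.3 203.1 202.8 202.5] static 197.32353488372092
along strip [124.9 119.9 103.6 105.3 119.8 122.8 122.8 117.9 103.2 104.2 118.2 121.2 122.2 121.7 113.5  87.8  62.5  59.5  57.1  71.   65.2  59.3  71.6  62. ]
top fall [145.4 145.6 145.5 145.5 145.6 145.6 145.7 145.9 146.  146.2 146.3 146.5 146.6 146.5 146.5]
   static [141.55, 161.54]
side fall [205.3 205.1 204.6 204.4 204.2 203.4 203.3 203.  202.6 202.4 202.2   nan   nan   nan   nan   nan] static 198.2099456347937
along strip [110.3 111.  118.  114.   97.3 100.7 112.  110.7 102.7 114.3 101.3  78.7  52.3  54.3  54.7  55.   53.7  55.3  52.3  49.3  45.3  55.   77.   84.7]
[160 157 147 127 120 128 140 146 138 114  89  82  90  97 105 110 113 114 112 110 108  99] [159 158 154 142 124 119 130 143 145 131 103  85  85  95 101 105 108 110 111 113 112 103]
```

All measures agree on a small positive tilt of about +0.010, so the poise needs to go out about 1.4 mm. I regrip and nudge.

```bash
python3 -m crank '[[0.5,0.008,0.3,0,0],[0.5,0.008,0.6,0,0],[0.5,0.008,0.85,0,0],[0.5,0.008,1,-0.15,0],[0.5,0.008,1,-0.4,0]]' 8 >/dev/null && python3 -m crank '[[0.5,0,0,0,0],[0.5,0,0,0,0],[0.5,0,0,0,0],[0.1,0,0,0,0],[0.1,0,0,0,0]]' && python3 -m crank '[[0.1,0,0,0,0],[0.1,0,0,0,0],[0.1,0,0,0,0]]'
```

```text
time: 24.8
position: [0.6336, 0.1237, 0.1035]
tool_rot: [2.298, 2.142, 0.002]
ft_force: [-1.1, 0.2, -0.0]
grip_width: 0.356
grip_force: 0.0
time: 25.18
position: [0.6321, 0.1239, 0.1021]
tool_rot: [-2.296, -2.142, 0.003]
ft_force: [-3.1, 1.4, 0.5]
grip_width: 0.181
grip_force: 8.0
```

```bash
python3 -m crank '[[0.1,-0.005,0.007,0,0],[0.1,-0.005,0.007,0,0],[0.1,-0.005,0.007,0,0]]' | grep -E "pos|ft"; python3 -c "
from bench import *
print(get_state()['position'])"; python3 -m crank '[[0.2,0,0,0,0],[0.4,0,0,0,0],[0.5,0,0,0.2,0],[0.5,0,-0.2,0.4,0],[0.5,0,-0.5,0.4,0]]' >/dev/null && python3 -m crank '[[0.5,0,-0.3,0,0],[0.5,0,-0.5,0,0],[0.5,0,-0.5,0,0],[0.5,0,-0.5,0,0],[0.5,0,-0.5,0,0]]' |grep -E "time|pos"; python3 - <<'E'
from tilt import *
np.set_printoptions(precision=2,suppress=True,linewidth=200)
t4=np.mean([get_image("top") for _ in range(4)],0);s4=np.mean([get_image("side") for _ in range(4)],0);np.save("t4.npy",t4);np.save("s4.npy",s4)
L=lambda f:np.load(f).mean(2)
A=dict(m=(cv2.imread("pics/top0.png").astype(float).mean(2),cv2.imread("pics/side0.png").astype(float).mean(2)))
for k,n in(("m2",2),("n3",3),("n4",4),("p",1)):A[k]=(L(f"t{n}.npy"),L(f"s{n}.npy"))
F={k:(np.array([143+fall(t[143:154,c]) for c in range(195,206)]),np.array([199+fall(s[r,199:215]) for r in range(242,251)])) for k,(t,s) in A.items()}
for m in("m","m2"):
  for n in("n3","n4"):
    a=-.1+.2*(F[n][0]-F[m][0])/(F["p"][0]-F[m][0]);f=(F[n][1]-F[m][1])/(F["p"][1]-F[m][1]);b=np.where(f<.4575,-.1+.1*f/.4575,.1*(f-.4575)/.5425)
    print(m,n,"top",np.median(a),a.std(),"side",np.median(b),b.std())
print("step px",np.mean(F["n4"][0]-F["n3"][0]),np.mean(F["n4"][1]-F["n3"][1]))
a=cv2.resize(t4[130:165,178:228,::-1],None,fx=7,fy=7,interpolation=3);b=cv2.resize(s4[225:285,180:230,::-1],None,fx=8,fy=8,interpolation=3)
o=np.zeros((b.shape[0],a.shape[1]+b.shape[1],3));o[:a.shape[0],:a.shape[1]]=a;o[:,a.shape[1]:]=b;cv2.imwrite("pics/c6.png",o.clip(0,255).astype(np.uint8));print(o.shape)
E
```

```text
position: [0.6321, 0.1246, 0.1025]
ft_force: [-1.5, -2.0, -0.5]
[0.63214843 0.12464249 0.10251093]
time: 26.8
position: [0.6325, -0.0724, 0.1824]
m n3 top 0.01563813698214085 0.005193105190680745 side 0.007551275032724214 0.007117937414385815
m n4 top 0.008478139793252085 0.007634057054961919 side 0.006808243703066126 0.009413852473080186
m2 n3 top 0.006577385746245154 0.007158240190261819 side 0.00626685646269658 0.007129698972500969
m2 n4 top -0.0005080678857960763 0.010007035549446677 side 0.0019847259811513296 0.012283673526928713
step px 0.11017896341422008 0.09985998727082308
(480, 750, 3)
```

View pics/c6.png

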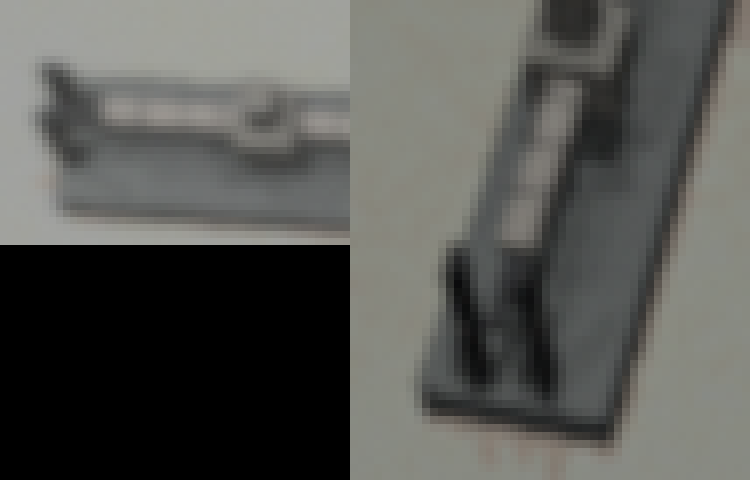

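The beam tip sits between the index posts, at side crop (510,320), with the poise at (585,20). The estimates average about +0.004 to +0.007, so one last small outward nudge of about 0.7 mm.

```bash
python3 -m crank '[[0.5,0,0.3,0,0],[0.5,0,0.6,0,0],[0.5,0,0.85,0,0],[0.5,0,1,-0.15,0],[0.5,0,1,-0.4,0]]' 8 >/dev/null && python3 -m crank '[[0.5,0,0,0,0],[0.5,0,0,0,0],[0.5,0,0,0,0],[0.1,0,0,0,0],[0.1,0,0,0,0]]' >/dev/null && python3 -m crank '[[0.1,0,0,0,0],[0.1,0,0,0,0],[0.1,0,0,0,0]]' |grep -E "pos|ft|wid" && python3 -m crank '[[0.1,0,0.006,0,0],[0.1,0,0.006,0,0],[0.1,0,0.006,0,0]]' | grep -E "pos|ft"
```

```text
position: [0.6322, 0.1252, 0.1026]
ft_force: [-0.5, 0.2, -0.1]
grip_width: 0.182
position: [0.6322, 0.1259, 0.1025]
ft_force: [0.0, -1.0, 0.9]
```

```bash
python3 -m crank '[[0.2,0,0,0,0],[0.4,0,0,0,0],[0.5,0,0,0.2,0],[0.5,0,-0.2,0.4,0],[0.5,0,-0.5,0.4,0]]' >/dev/null && python3 -m crank '[[0.5,0,-0.3,0,0],[0.5,0,-0.5,0,0],[0.5,0,-0.5,0,0],[0.5,0,-0.5,0,0],[0.5,0,-0.5,0,0]]' |grep -E "time|pos"; python3 - <<'E'
from tilt import *
np.save("t5.npy",np.mean([get_image("top") for _ in range(4)],0));np.save("s5.npy",np.mean([get_image("side") for _ in range(4)],0))
L=lambda f:np.load(f).mean(2)
A=dict(m=(cv2.imread("pics/top0.png").astype(float).mean(2),cv2.imread("pics/side0.png").astype(float).mean(2)))
for k,n in(("m2",2),("n3",3),("n4",4),("n5",5),("p",1)):A[k]=(L(f"t{n}.npy"),L(f"s{n}.npy"))
F={k:(np.array([143+fall(t[143:154,c]) for c in range(195,206)]),np.array([199+fall(s[r,199:215]) for r in range(242,251)])) for k,(t,s) in A.items()}
for m in("m","m2"):
  for n in("n4","n5"):
    a=-.1+.2*(F[n][0]-F[m][0])/(F["p"][0]-F[m][0]);f=(F[n][1]-F[m][1])/(F["p"][1]-F[m][1]);b=np.where(f<.4575,-.1+.1*f/.4575,.1*(f-.4575)/.5425)
    print(m,n,"top",np.median(a),"side",np.median(b))
print("step px",np.mean(F["n5"][0]-F["n4"][0]),np.mean(F["n5"][1]-F["n4"][1]))
# static check of bystanders: frame difference vs first pictures around each
for n,pts in(("top",((209,204),(249,204),(141,204),(172,236),(368,175),(300,215),(142,152))),):
    g=cv2.imread("pics/top0.png").astype(float).mean(2);h=A["n5"][0]
    for u,v in pts:
        w=g[v-14:v+14,u-14:u+14]; x=h[v-14:v+14,u-14:u+14];print((u,v),cv2.phaseCorrelate(w,x))
E
```

```text
time: 30.45
position: [0.6324, -0.0711, 0.1824]
m n4 top 0.008478139793252085 side 0.006808243703066126
m n5 top 0.008045254074783181 side 0.004658120531360413
m2 n4 top -0.0005080678857960763 side 0.0019847259811513296
m2 n5 top -0.000983457121552192 side 0.0024765929112230897
step px 0.03160721727863864 -0.009182543080211443
(209, 204) ((-0.0308475490231217, 0.031243800551234102), 0.8690102353687594)
(249, 204) ((7.487061820861456, -8.307824630948001), -0.0327928748955274)
(141, 204) ((-0.012236357463716985, 0.0037085907196594547), 0.9633737827922874)
(172, 236) ((-0.020265012805065652, -0.014339783885075619), 0.9221704063482277)
(368, 175) ((0.044184772073585066, 0.03903536710712885), 0.9683637547885173)
(300, 215) ((-0.06322507958425483, -0.025912843168368838), 0.9563194200849393)
(142, 152) ((0.05302713871928155, 0.04603273162684296), 0.9822766264366483)
```

```bash
python3 -m crank '[[0.5,0,0.3,0,0],[0.5,0,0.6,0,0],[0.5,0,0.85,0,0],[0.5,0,1,-0.15,0],[0.5,0,1,-0.4,0]]' 15 >/dev/null && python3 -m crank '[[0.5,0,0,0,0],[0.5,0,0,0,0],[0.5,0,0,0,0],[0.1,0,0,0,0],[0.1,0,0,0,0]]' >/dev/null && python3 -m crank '[[0.1,0,0,0,0],[0.1,0,0,0,0],[0.1,0,0,0,0]]' |grep -E "pos|ft|wid" && python3 -m crank '[[0.1,0,0.006,0,0],[0.1,0,0.006,0,0],[0.1,0,0.006,0,0]]' | grep -E "pos|ft" && python3 -m crank '[[0.2,0,0,0,0],[0.4,0,0,0,0],[0.5,0,0,0.2,0],[0.5,0,-0.2,0.4,0],[0.5,0,-0.5,0.4,0]]' >/dev/null && python3 -m crank '[[0.5,0,-0.3,0,0],[0.5,0,-0.5,0,0],[0.5,0,-0.5,0,0],[0.5,0,-0.5,0,0],[0.5,0,-0.5,0,0]]' |grep -E "time|pos"; python3 - <<'E'
from tilt import *
np.save("t6.npy",np.mean([get_image("top") for _ in range(4)],0));np.save("s6.npy",np.mean([get_image("side") for _ in range(4)],0))
L=lambda f:np.load(f).mean(2)
A=dict(m=(cv2.imread("pics/top0.png").astype(float).mean(2),cv2.imread("pics/side0.png").astype(float).mean(2)))
for k,n in(("m2",2),("n5",5),("n6",6),("p",1)):A[k]=(L(f"t{n}.npy"),L(f"s{n}.npy"))
F={k:(np.array([143+fall(t[143:154,c]) for c in range(195,206)]),np.array([199+fall(s[r,199:215]) for r in range(242,251)])) for k,(t,s) in A.items()}
for m in("m","m2"):
    n="n6";a=-.1+.2*(F[n][0]-F[m][0])/(F["p"][0]-F[m][0]);f=(F[n][1]-F[m][1])/(F["p"][1]-F[m][1]);b=np.where(f<.4575,-.1+.1*f/.4575,.1*(f-.4575)/.5425)
    print(m,n,"top",np.median(a),"side",np.median(b))
print("step px",np.mean(F["n6"][0]-F["n5"][0]),np.mean(F["n6"][1]-F["n5"][1]))
E
```

```text
position: [0.6322, 0.1264, 0.1026]
ft_force: [0.6, -0.2, -0.7]
grip_width: 0.184
position: [0.6323, 0.1271, 0.1026]
ft_force: [1.1, -1.9, -0.5]
time: 34.1
position: [0.6324, -0.0699, 0.1823]
m n6 top 0.0031200701780744744 side -0.004994472796347724
m2 n6 top -0.006392227401375794 side -0.007637410496732347
step px 0.07772690412893853 0.13624198120782202
```

```bash
python3 -c "
from bench import *
print(get_state()['ft_force']);print(close_job())"
```

```text
[ 0.01487053 -0.71271093  0.25750293]
the job is handed in; nothing more can be done
None
```

I handed the job in after about 34 s: the cover is folded flat, the jar stands upright on the pan, and the released beam is level to about ±0.007 rad (camera estimates -0.008 to +0.003). Most of the bystanders show no movement in the pictures, but the bottle was hidden behind the arm in the last check, so I can't confirm it.

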